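# Nest the graded sighting cups, then hold the mirror so the bench camera sees the band

## Task

Set up the sight mark for the bench camera: put the medium steel cup into the large one that is fixed to the bench, then the small tall cup with the dark band into the medium one, each standing upright on the floor of the next. Then take the grip on top of the spring-loaded mirror and turn it until the camera would see the dark band in the middle of the mirror, and finish while still holding the mirror at that angle (it swings back if let go). Leave the jar, the dish and the brass weight where they are.

Things in the scene. Friction and masses are not known exactly. Their poses are not given: they have to be found in the camera images.
- large_cup: Largest cup: open plain steel cup, fixed to the bench by a flange foot (92 mm across, 3 mm thick). Rim 72 mm outside, 66 mm inside; 45 mm high; inner floor 4 mm above the origin, 58 mm wide; slightly tapered. Origin: centre of the underside; z up.
- medium_cup: Medium cup: loose open steel cup, 50 mm outside (44 mm inside) at the rim, 44 mm outside (38 mm inside) at the foot, 80 mm high, floor 4 mm thick, 150 g or so. Stands upright; when nested its rim stands 39 mm above the large cup's rim. Origin: centre of the underside; z up.
- small_cup: Small cup: loose, slender open steel cup with a dark band round it, 34 mm outside at the rim, 30 mm at the foot, 120 mm high, 100 g or so. Stands upright; when nested in the medium cup its rim stands 44 mm above the medium cup's rim. Medium and small cup may stand in either of two places. Origin: centre of the underside; z up.
- band (a point): Centre (on the cup's axis) of the 9 mm dark band round the small cup, 100 mm above that cup's underside: the mark that the camera must see. In the nested set it stands at the height of camera lens and mirror, 108 mm above the worktop.
- sight_bench: Aluminium base plate (205 x 56 x 8 mm), fixed, carrying the bench camera and, 150 mm away, the mirror on its post. Origin: on the mirror's upright swivel axis, at the worktop. The camera stands towards -x of this frame and looks along +x at the mirror; z up. (Obstacle: a tall fixed stirrer, at about x 0.44, y 0.48, between start and work.)
- camera_lens (a point): Front of the small black bench camera's lens, 117 mm from the swivel axis, 108 mm above the worktop. The camera looks level, exactly at the swivel axis.
- mirror_grip (a point): Centre of the grey grip bar on top of the mirror, on the swivel axis, 166 mm above the worktop: 10 mm thick (along the mirror's normal), 42 mm long (along its width), 30 mm high (151 to 181 mm). Below it a neck 9 mm thick, then the black mirror frame (6 mm thick, 58 mm wide, top at 139 mm). Its x axis is the normal to the back: the mirror faces -x.
- mirror (a joint): Turn of the mirror about its upright axis, rad, positive counterclockwise from above; the reflecting face lies on the axis. At 0 it faces the camera squarely, and a spring (0.12 N m/rad) pulls it back there; range -0.1 to 1.2. The reflected sight turns twice as far: the band is centred when the mirror's normal halves the horizontal angle at the axis between lens and band.
- reflected_view: A collar on the post, geared 2:1 to the mirror, whose frame gives the camera's line of sight after the mirror. Origin on the swivel axis at lens height (108 mm); its x axis points where the camera looks by way of the mirror (at joint 0 straight back at the camera), z up. The band is centred when it lies on this x axis.
- jar: Bystander: jar with a screw lid, 59 mm across, 63 mm high; origin centre of the underside.
- dish: Bystander: shallow round dish, 62 mm across, 14 mm high; origin centre of the underside.
- brass_weight: Bystander: brass weight with a knob, 30 mm across, 46 mm high; origin centre of the underside.

How it is judged:
On the way, in this order (a step that is already met when the one before it is completed fails the run):
1. the medium cup stands in the large cup, let go (z of medium_cup in the frame of large_cup below 0.009 m and horizontal distance between medium_cup and large_cup below 0.012 m and angle between medium_cup's own z axis and vertical below 0.12 rad and contact force between the fingers and medium_cup below 0.1 N), for 0.2 s.
2. the small cup stands in the medium cup, let go (z of medium_cup in the frame of large_cup below 0.009 m and horizontal distance between medium_cup and large_cup below 0.012 m and angle between each of medium_cup, small_cup's own z axis and vertical below 0.12 rad and z of small_cup in the frame of medium_cup below 0.009 m and horizontal distance between small_cup and medium_cup below 0.009 m and contact force between the fingers and small_cup below 0.1 N), for 0.2 s.
3. the fingers hold the mirror so that the camera sees the band in its middle (y of band in the frame of reflected_view between -0.03 and 0.03 m and x of band in the frame of reflected_view above 0.1 m and contact force between the fingers and mirror above 1 N), for 0.3 s.
At the end, for the whole second after the job is handed in: Medium in large and small in medium cup, undersides within 9 mm, axes within 12 and 9 mm, upright to 0.12 rad, untouched and still; fingers press the still mirror with over 1 N; the reflected line of sight passes within 30 mm sideways of the band's centre (all of step 3 and z of medium_cup in the frame of large_cup below 0.009 m and horizontal distance between medium_cup and large_cup below 0.012 m and angle between each of medium_cup, small_cup's own z axis and vertical below 0.12 rad and z of small_cup in the frame of medium_cup below 0.009 m and horizontal distance between small_cup and medium_cup below 0.009 m and velocity of joint mirror between -0.05 and 0.05 rad/s and linear speed of small_cup below 0.02 m/s and contact force between the arm and small_cup below 0.1 N and contact force between the arm and medium_cup below 0.1 N); the arm keeps its last pose, push and grip.
It fails at once if a bystander (jar, dish, brass weight) is moved by more than 25 mm (distance of any of jar, dish, brass_weight from where it was at the start of the episode above 0.025 m).
It also fails if it takes over 64 s, if anything falls off the work surface, if the arm or the gripper's body presses on something with over 40 N, if the wrist force passes 120 N, or if a joint passes its speed limit or range.

## Robot

A 6-joint arm with a two-finger parallel gripper is mounted at the origin on a cart in front of the work surface, level with it; the furniture and walls round the work are solid. World frame = base frame: x ahead of the robot, y to its left, z up, the work surface at z = 0. Lengths are in m, angles in rad, forces in N, time in s.
With the tool pointing down it reaches from about 0.375 to 0.9 m from the base axis. Payload 3.1 kg.
Tool frame: the origin (TCP) lies between the finger pads; the fingertips stand 11 mm ahead of it and the grasp point (between the pads) lies 8 mm behind it; z points along the fingers, y is the line along which they close (so a half turn about z gives the same grasp; the last joint's range is limited). The gripper opens to 87 mm and grips with 3 to 60 N. Pads are 19 mm wide; open, the fingers measure 117 mm over their backs; the gripper's body (75 mm by 190 mm) begins 51 mm behind the grasp point.
Start: joints at [-1.454, 0.527, 1.433, -0, 1.181, -0.178], TCP at [0.182, -0.598, 0.234] pointing down, gripper open.
Joint ranges: [-3.08, 3.08], [-0.75, 2.2], [0.22, 2.44], [-1.43, 4.57], [0, 2.65], [-2.85, 2.85]. Speed limits (rad/s): [2.79, 2.79, 3.14, 3.14, 3.14, 3.14].

## Interface

Orientations are given as a unit quaternion [x, y, z, w].
In Python, from rig import get_obs, camera, hand_in gives the robot as it stands.
- The arm moves only by the shell command python3 -m pendant 'ROWS' [FORCE]. ROWS is JSON, a list that holds one entry, the list of rows, each a list of 7 numbers: the shift along the tool's x, y, z in m, then the turn, a rotation vector about the tool's x, y, z in degrees, then the opening, from 0 (shut) to 1 (fully open). In form: [[[x, y, z, ax, ay, az, fingers], ...]]. A call has exactly 5 rows; each row shifts and turns the commanded pose from where the row before left it, along the tool's axes as they then stand; what a row does not reach is not made up. A row lasts 1/8 s, in which the tool goes at most 62.5 mm and 10.7 degrees, less where a joint would pass 70% of its speed; a pose out of reach is approached as far as the arm can. A call with a gripper value outside its range is refused whole. The fingers move at their own pace and stop on an object; FORCE is the grip in N (left out, the last holds). Time passes only in rows, so rows that do not move let the fingers close, or fill a call up. It gives the time, the measured TCP pose, the force, the opening and the grip force at its end, in the units of the state.
- get_obs(): the state, without advancing time (a new reading comes with each control period).
- camera(name): name is "side" or "top" or "wrist"; returns a dict with "img" (384x512x3 uint8, red, green, blue), "intrinsics" (3x3 intrinsics, pixels), "R" (3x3) and "t" (3): a world point X has camera coordinates R X + t; the wrist camera has in their place "T_tool_cam" (4x4, takes a point from camera to tool coordinates, whose origin is the TCP and whose axes are the flange's). Camera axes: x right, y down, z forward; pixel columns grow to the right and rows downward; lengths in m; the calibration is good to about 2 mm. The wrist camera is an equidistant fisheye: a pixel r from the principal point sees the ray r / f radians off the axis. A picture is of the moment at which its call begins: read the wrist's pose just before it. There is no depth.
- hand_in(): hands the job in; it is judged then, once.
The state is a dict: "time": time; "q": joint angles; "joint_velocities": joint speeds; "joint_torque": joint torques, N m; "position": TCP position; "tool_rot": TCP orientation; "ft_force": force on the tool from outside, world axes, zero at the start; "moment": the same for the moment, N m; "grip_width": finger opening in m; "grip_force": force on a finger pad.
Only numpy, scipy, OpenCV 4.12 (cv2) and the standard library are available. Lean on these libraries where they do the work, as an engineer would, in place of code of your own. Each camera call takes 0.05 s, during which the arm holds its last target. There are 200 camera calls.

## Working session

There is one attempt and no reset: what is moved stays moved. The work goes in short steps, Python scripts to look and compute and a shell command to move; the robot and the scene stay as the last step left them, time stands still between calls to the robot, and variables do not carry over. Pictures are saved under pics/ and viewed, at most 11 in all, crops included, and the job is handed in when it is done.

```bash
mkdir -p pics; ls
python3 - <<'E'
from rig import get_obs,camera
import cv2,pickle
o=get_obs();print({k:o[k] for k in('time','position','tool_rot','grip_width')})
for n in('side','top'):
    c=camera(n);pickle.dump(c,open(n+'.pkl','wb'));cv2.imwrite(f'pics/{n}0.png',c['img'][:,:,::-1]);print(n,c['R'],c['t'],c['intrinsics'])
E
```

```text
pics
{'time': 0.0, 'position': array([ 0.18213911, -0.59712065,  0.23257838]), 'tool_rot': array([ 9.89079329e-01,  1.47380126e-01,  2.79859442e-05, -1.08610177e-03]), 'grip_width': 0.08676996530022657}
side [[ 0.99589742 -0.08937314 -0.01416931]
 [-0.05542731 -0.4787178  -0.87621749]
 [ 0.07152721  0.8734081  -0.48170753]] [-0.54572864  0.02783511  1.21476625] [[437.78843325   0.         248.31280941]
 [  0.         437.78843325 192.03955455]
 [  0.           0.           1.        ]]
top [[-0.02658108 -0.99940326 -0.02205844]
 [-0.98417722  0.03003033 -0.17462355]
 [ 0.17518177  0.01706773 -0.98438816]] [-0.16708582  0.5744083   0.86067889] [[384.51779365   0.         251.92012452]
 [  0.         384.51779365 192.25290459]
 [  0.           0.           1.        ]]
```

View pics/side0.png

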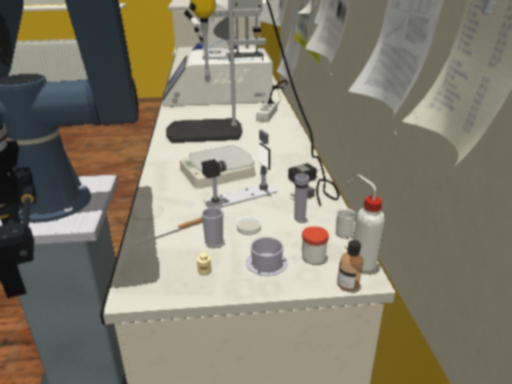

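View pics/top0.png

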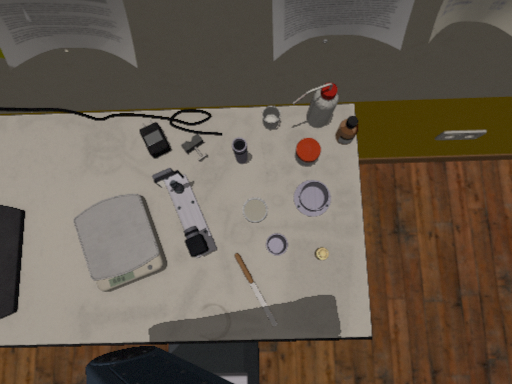

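The side view shows the large cup (267,258), medium (213,228), banded small cup (301,198), jar (315,245), weight (204,262), dish (248,226) and mirror (265,150). The top view shows the same items: large cup (313,197), medium (277,244), small (240,148), bench from (168,180) to (199,245). I'll enlarge both.

Run:
```python
import cv2
s=cv2.imread('pics/side0.png')[125:285,140:400];t=cv2.imread('pics/top0.png')[100:280,140:380]
cv2.imwrite('pics/s1.png',cv2.resize(s,None,fx=3,fy=3,interpolation=cv2.INTER_CUBIC))
cv2.imwrite('pics/t1.png',cv2.resize(t,None,fx=3,fy=3,interpolation=cv2.INTER_CUBIC))
```

```text
(no output)
```

View pics/s1.png

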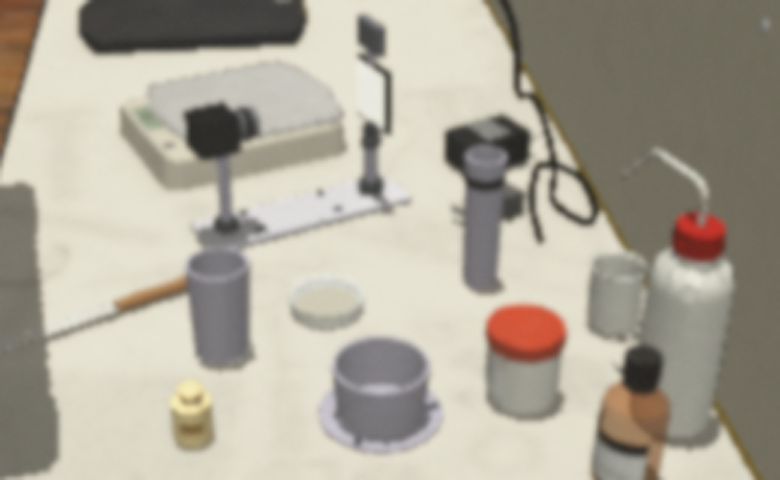

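View pics/t1.png

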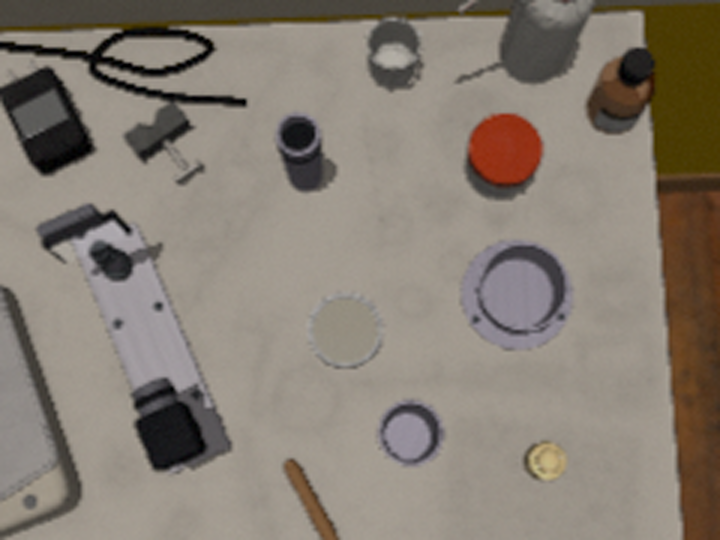

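The side crop shows rim centres: small (486,158), medium (219,266), large (381,367), and the grip at (371,35). The top crop shows small (299,134), medium (411,433), large (521,289), and the grip at about (68,231).

```bash
cat > h.py <<'E'
import numpy as np,pickle,cv2
C={n:pickle.load(open(n+'.pkl','rb')) for n in('side','top')}
OFF={'side':(140,125),'top':(140,100)}
def px(n,p): return (np.array(p)+.5)/3-.5+OFF[n]
def ray(n,uv):
    c=C[n];d=c['R'].T@np.linalg.inv(c['intrinsics'])@np.r_[uv,1];return -c['R'].T@c['t'],d
def plane(n,p,z):
    o,d=ray(n,px(n,p));return o+d*(z-o[2])/d[2]
def tri(s,t):
    P=[C[n]['intrinsics']@np.c_[C[n]['R'],C[n]['t']] for n in('side','top')]
    X=cv2.triangulatePoints(P[0],P[1],px('side',s).reshape(2,1),px('top',t).reshape(2,1));return (X[:3]/X[3]).ravel()
E
python3 - <<'E'
from h import *
np.set_printoptions(precision=4,suppress=True)
print('cams',[ray(n,(0,0))[0] for n in C])
for n,s,t,z in [('small',(486,158),(299,134),.12),('med',(219,266),(411,433),.08),('large',(381,367),(521,289),.045),('flange',(381,413),(515,295),.003),('grip',(371,35),(68,231),.166),('post',(371,187),(112,265),.012),('bcam',(213,130),(170,430),.108),('jar',(525,325),(505,150),.063),('weight',(191,385),(546,460),.046),('dish',(327,300),(345,330),.014)]:
    print(n,tri(s,t),plane('side',s,z),plane('top',t,z))
# expected reprojections
E
```

```text
cams [array([ 0.4581, -1.0964,  0.6018]), array([ 0.4101, -0.1989,  0.9439])]
small [ 0.6662 -0.1594  0.1177] [ 0.6648 -0.164   0.12  ] [ 0.6659 -0.1595  0.12  ]
med [ 0.4456 -0.236   0.0768] [ 0.4459 -0.2413  0.08  ] [ 0.4452 -0.2359  0.08  ]
large [ 0.5583 -0.3289  0.0401] [ 0.5581 -0.3354  0.045 ] [ 0.5567 -0.3281  0.045 ]
flange [ 0.5592 -0.3295 -0.0008] [ 0.5585 -0.3344  0.003 ] [ 0.5586 -0.329   0.003 ]
grip [0.5894 0.0004 0.1649] [ 0.5907 -0.0016  0.166 ] [0.5871 0.0001 0.166 ]
post [0.5921 0.0031 0.0092] [ 0.591  -0.0022  0.012 ] [0.5923 0.0025 0.012 ]
bcam [ 0.4479 -0.0615  0.1089] [ 0.4455 -0.0601  0.108 ] [ 0.451  -0.0612  0.108 ]
jar [ 0.6654 -0.3191  0.0622] [ 0.6651 -0.3203  0.063 ] [ 0.6651 -0.319   0.063 ]
weight [ 0.4228 -0.3402  0.0437] [ 0.4226 -0.3434  0.046 ] [ 0.4233 -0.3399  0.046 ]
dish [ 0.5325 -0.1883  0.0088] [ 0.5314 -0.1963  0.014 ] [ 0.5323 -0.1883  0.014 ]
```

```bash
python3 -m pendant '[[[0,0,0,0,0,8.5,1],[0,0,0,0,0,8.45,1],[0.022,-0.030,0,0,0,0,1],[0.022,-0.030,0,0,0,0,1],[0.022,-0.030,0,0,0,0,1]]]' 20
python3 -m pendant '[[[0.022,-0.030,0,0,0,0,1],[0.022,-0.030,0,0,0,0,1],[0.022,-0.030,0,0,0,0,1],[0.022,-0.030,0,0,0,0,1],[0.022,-0.030,0,0,0,0,1]]]'
python3 -m pendant '[[[0.022,-0.030,0,0,0,0,1],[0.022,-0.030,0,0,0,0,1],[0.022,-0.030,0.03,0,0,0,1],[0.022,-0.030,0.03,0,0,0,1],[0,0,0,0,0,0,1]]]'
```

```text
time: 0.72
position: [0.2486, -0.5066, 0.233]
tool_rot: [1.0, -0.0, -0.0, -0.001]
ft_force: [-0.4, -0.5, 0.2]
grip_width: 0.0871
grip_force: 0.0
time: 1.35
position: [0.3587, -0.3566, 0.2332]
tool_rot: [1.0, -0.0, -0.0, -0.0]
ft_force: [0.4, -0.7, 0.3]
grip_width: 0.0869
grip_force: 0.0
time: 1.98
position: [0.4454, -0.2346, 0.1713]
tool_rot: [1.0, 0.002, -0.002, -0.002]
ft_force: [-1.0, -0.8, 0.2]
grip_width: 0.0873
grip_force: 0.0
```

```bash
python3 -m pendant '[[[0,0.002,0.03,0,0,0,1],[0,0,0.03,0,0,0,1],[0,0,0.03,0,0,0,1],[0,0,0.02,0,0,0,1],[0,0,0,0,0,0,1]]]'
python3 -m pendant '[[[0,0,0,0,0,0,0.3],[0,0,0,0,0,0,0.3],[0,0,0,0,0,0,0.3],[0,0,0,0,0,0,0.3],[0,0,0,0,0,0,0.3]]]' 20
```

```text
time: 2.6
position: [0.4454, -0.2405, 0.0629]
tool_rot: [1.0, -0.001, -0.001, -0.001]
ft_force: [0.2, -0.4, 0.3]
grip_width: 0.087
grip_force: 0.0
time: 3.22
position: [0.4462, -0.2397, 0.0638]
tool_rot: [1.0, 0.0, 0.0, -0.0]
ft_force: [0.2, 0.8, 1.9]
grip_width: 0.049
grip_force: 19.7
```

Run:
```python
from rig import camera
import cv2
c=camera('wrist');cv2.imwrite('pics/w1.png',c['img'][:,:,::-1]);print(c['T_tool_cam'],c['intrinsics'])
```

```text
[[ 1.06349512e-04 -9.65916882e-01 -2.58852401e-01  7.05712484e-02]
 [ 9.99999723e-01  2.93488554e-04 -6.84313014e-04 -2.89808574e-04]
 [ 7.36959710e-04 -2.58852257e-01  9.65916646e-01 -1.51635830e-01]
 [ 0.00000000e+00  0.00000000e+00  0.00000000e+00  1.00000000e+00]] [[297.31863964   0.         259.65772553]
 [  0.         297.31863964 188.79140407]
 [  0.           0.           1.        ]]
```

View pics/w1.png

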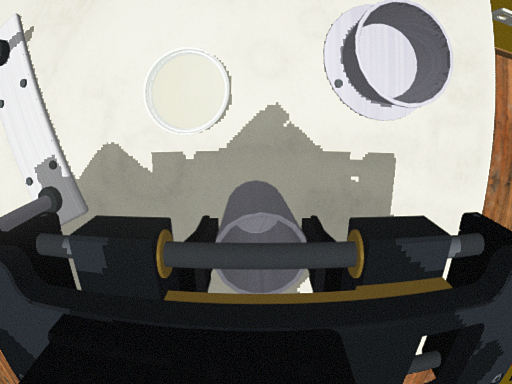

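The cup sits between the fingers (columns 215–305, opening 49 mm as expected). The large cup's rim is at about (404,52), which I'll use as a cross-check.

```bash
cat >> h.py <<'E'
def wray(uv,c,o):
    from scipy.spatial.transform import Rotation as R
    K=c['intrinsics'];d=(np.array(uv)-[K[0,2],K[1,2]])/K[0,0];r=np.hypot(*d);v=np.r_[d/r*np.sin(r),np.cos(r)]
    A=R.from_quat(o['tool_rot']).as_matrix();T=c['T_tool_cam'];return A@T[:3,3]+o['position'],A@T[:3,:3]@v
def wplane(uv,c,o,z):
    p,d=wray(uv,c,o);return p+d*(z-p[2])/d[2]
E
python3 - <<'E'
from h import *
from rig import get_obs,camera
o=get_obs();c=camera('wrist')
for n,uv,z in(('rim',(404,52),.045),('flange',(378,63),.003),('dish',(188,90),.014)):print(n,wplane(uv,c,o,z))
E
python3 -m pendant '[[[0,0,-0.02,0,0,0,0.3],[0,0,-0.03,0,0,0,0.3],[0,0,-0.03,0,0,0,0.3],[0.01,0.01,-0.02,0,0,0,0.3],[0.02,0.017,0,0,0,0,0.3]]]'
```

```text
rim [ 0.55782473 -0.32750763  0.045     ]
flange [ 0.55638839 -0.32682031  0.003     ]
dish [ 0.53232636 -0.19050482  0.014     ]
time: 3.95
position: [0.4766, -0.2671, 0.1651]
tool_rot: [1.0, 0.0, 0.001, 0.001]
ft_force: [-0.5, -0.5, -1.3]
grip_width: 0.0488
grip_force: 19.7
```

```bash
python3 -m pendant '[[[0.0205,0.0155,0,0,0,0,0.3],[0.0205,0.0155,0,0,0,0,0.3],[0.0205,0.0155,0,0,0,0,0.3],[0.0205,0.0155,0,0,0,0,0.3],[0,0,0,0,0,0,0.3]]]'
python3 -m pendant '[[[0,0,0,0,0,0,0.3],[0,0,0.02,0,0,0,0.3],[0,0,0.02,0,0,0,0.3],[0,0,0.01,0,0,0,0.3],[0,0,0,0,0,0,0.3]]]'
python3 - <<'E'
from rig import camera
import cv2,numpy as np
s=camera('side')['img'][150:290,180:320,::-1];t=camera('top')['img'][130:270,250:390,::-1]
cv2.imwrite('pics/c2.png',cv2.resize(np.hstack([s,t]),None,fx=2.85,fy=2.85,interpolation=cv2.INTER_CUBIC))
E
```

```text
time: 4.58
position: [0.5592, -0.3299, 0.1629]
tool_rot: [1.0, -0.0, 0.0, 0.0]
ft_force: [-0.4, 0.3, -1.3]
grip_width: 0.0488
grip_force: 19.7
time: 5.2
position: [0.5573, -0.328, 0.1128]
tool_rot: [1.0, 0.0, -0.001, -0.001]
ft_force: [0.3, 0.1, -1.3]
grip_width: 0.0491
grip_force: 19.7
```

View pics/c2.png

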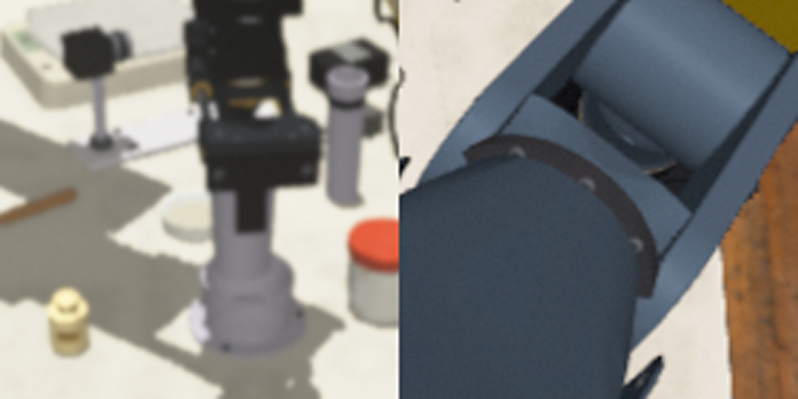

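The medium cup (column 243) is centred over the large cup (247) to within about 3 mm. Lowering.

```bash
python3 -m pendant '[[[0.001,0.001,0.015,0,0,0,0.3],[0,0,0.015,0,0,0,0.3],[0,0,0.012,0,0,0,0.3],[0,0,0.003,0,0,0,0.3],[0,0,0,0,0,0,0.3]]]'
```

```text
time: 5.92
position: [0.5593, -0.3298, 0.0683]
tool_rot: [1.0, 0.0, -0.0, -0.0]
ft_force: [0.3, 0.0, -2.1]
grip_width: 0.0488
grip_force: 19.7
```

```bash
python3 -m pendant '[[[0,0,0,0,0,0,0.9],[0,0,0,0,0,0,0.9],[0,0,0,0,0,0,0.9],[0,0,0,0,0,0,0.9],[0,0,-0.01,0,0,0,0.9]]]'
python3 -m pendant '[[[0,0,-0.03,0,0,0,0.9],[0,0,-0.03,0,0,0,0.9],[0,0,-0.03,0,0,0,0.9],[0.01,-0.017,-0.01,0,0,0,0.9],[0.02,-0.034,0,0,0,0,0.9]]]'
python3 -m pendant '[[[0.026,-0.04,0,0,0,0,0.9],[0.026,-0.04,0,0,0,0,0.9],[0.026,-0.04,0,0,0,0,0.9],[0,0,0,0,0,0,0.9],[0,0,0,0,0,0,0.9]]]'
python3 - <<'E'
from rig import camera,get_obs
import cv2,numpy as np,pickle
o=get_obs();print(o['position']);w=camera('wrist');c=camera('side');t=camera('top');pickle.dump((o,w,c,t),open('p3.pkl','wb'))
s=c['img'][120:290,200:350,::-1];s=cv2.resize(s,None,fx=2.6,fy=2.6,interpolation=cv2.INTER_CUBIC)
a=np.zeros((442,800,3),np.uint8);a[:,:390]=s[:442,:390];a[:384-76,390:]=cv2.resize(w['img'][:384,:,::-1],(410,308));cv2.imwrite('pics/c3.png',a)
E
```

```text
time: 6.55
position: [0.5587, -0.3294, 0.0782]
tool_rot: [1.0, -0.0, -0.001, -0.001]
ft_force: [0.1, -0.2, 0.6]
grip_width: 0.0776
grip_force: 0.0
time: 7.18
position: [0.5899, -0.2789, 0.1798]
tool_rot: [1.0, -0.001, 0.001, 0.001]
ft_force: [-0.4, 0.2, -0.3]
grip_width: 0.0787
grip_force: 0.0
time: 7.8
position: [0.6668, -0.1576, 0.1778]
tool_rot: [1.0, 0.001, -0.001, -0.0]
ft_force: [0.4, -0.2, 0.2]
grip_width: 0.0782
grip_force: 0.0
[ 0.66680515 -0.15764545  0.17781366]
```

View pics/c3.png

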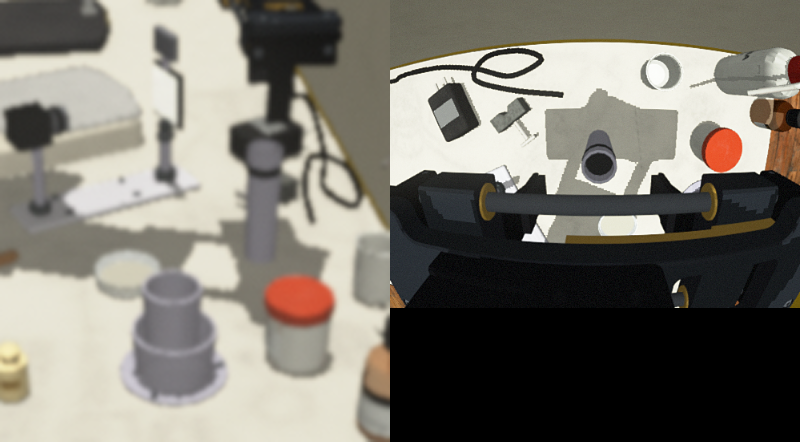

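The medium cup stands nested and upright, with its rim at crop (173,281). The small cup is centred between the fingers, with its rim at about wrist (260,206).

Run:
```python
from h import *
o,w,c,t=pickle.load(open('p3.pkl','rb'))
print(wplane((259.7,205.7),w,o,.12))
a,d=ray('side',np.array([173,281])/2.6-.3+[200,120]);print(a+d*(.084-a[2])/d[2])
a,d=ray('side',np.array([174,328])/2.6-.3+[200,120]);print(a+d*(.045-a[2])/d[2])
```

```text
[ 0.66817077 -0.15721604  0.12      ]
[ 0.55891897 -0.31975501  0.084     ]
[ 0.5585273  -0.33121992  0.045     ]
```

```bash
python3 -m pendant '[[[0,0.001,0.03,0,0,0,0.9],[0,0,0.03,0,0,0,0.9],[0,0,0.022,0,0,0,0.9],[0,0,0,0,0,0,0.9],[0,0,0,0,0,0,0.2]]]' 20
python3 -m pendant '[[[0,0,0,0,0,0,0.2],[0,0,0,0,0,0,0.2],[0,0,0,0,0,0,0.2],[0,0,0,0,0,0,0.2],[0,0,0,0,0,0,0.2]]]' 20
python3 - <<'E'
import cv2,pickle,numpy as np
from rig import camera
o,w,c,t=pickle.load(open('p3.pkl','rb'))
a=t['img'][130:270,250:390,::-1];b=c['img'][190:290,220:320,::-1]
cv2.imwrite('pics/t4.png',np.hstack([cv2.resize(a,(400,400),interpolation=cv2.INTER_CUBIC),cv2.resize(b,(400,400),interpolation=cv2.INTER_CUBIC)]))
E
```

```text
time: 8.57
position: [0.6676, -0.1609, 0.0975]
tool_rot: [1.0, -0.001, 0.001, 0.0]
ft_force: [-0.4, 0.5, 0.1]
grip_width: 0.0739
grip_force: 0.0
time: 9.2
position: [0.6673, -0.1597, 0.0967]
tool_rot: [1.0, 0.0, 0.0, -0.0]
ft_force: [-0.3, 0.4, 1.3]
grip_width: 0.0329
grip_force: 19.9
```

View pics/t4.png

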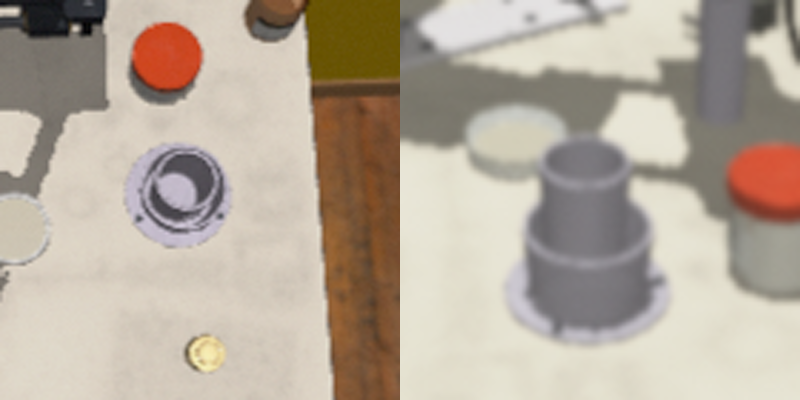

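The small cup is gripped (33 mm). The nested medium cup's rim centre is at (184,187) in the top half and (586,164) in the side half.

```bash
python3 - <<'E'
from h import *
for n,p in(('top',np.array([184.5,187.5])/(400/140)-.5+[250,130]),('side',np.array([186.5,164.5])/4-.5+[220,190])):
    a,d=ray(n,p);print(n,a+d*(.084-a[2])/d[2])
E
python3 -m pendant '[[[0,0,-0.02,0,0,0,0.2],[0,0,-0.03,0,0,0,0.2],[0,0,-0.04,0,0,0,0.2],[0,0,-0.03,0,0,0,0.2],[0,0,0,0,0,0,0.2]]]'
```

```text
top [ 0.55224645 -0.32431202  0.084     ]
side [ 0.55732033 -0.3305236   0.084     ]
time: 9.82
position: [0.6693, -0.1607, 0.221]
tool_rot: [1.0, 0.0, 0.004, 0.002]
ft_force: [1.8, -0.3, -2.0]
grip_width: 0.0334
grip_force: 20.0
```

```bash
python3 -m pendant '[[[-0.022,0.0335,0,0,0,0,0.2],[-0.022,0.0335,0,0,0,0,0.2],[-0.022,0.0335,0,0,0,0,0.2],[-0.022,0.0335,0,0,0,0,0.2],[-0.022,0.0335,0,0,0,0,0.2]]]'
python3 -m pendant '[[[0,0,0,0,0,0,0.2],[0,0,0,0,0,0,0.2],[0,0,0.015,0,0,0,0.2],[0,0,0.01,0,0,0,0.2],[0,0,0,0,0,0,0.2]]]'
python3 - <<'E'
import cv2,pickle,numpy as np
from rig import camera,get_obs
print(get_obs()['position'])
c=camera('side');b=c['img'][160:290,205:335,::-1]
cv2.imwrite('pics/s5.png',cv2.resize(b,None,fx=4,fy=4,interpolation=cv2.INTER_CUBIC))
E
```

```text
time: 10.45
position: [0.5556, -0.3277, 0.215]
tool_rot: [1.0, -0.0, -0.001, -0.001]
ft_force: [0.0, -0.7, -1.7]
grip_width: 0.033
grip_force: 20.0
time: 11.08
position: [0.5567, -0.3259, 0.1896]
tool_rot: [1.0, 0.001, -0.001, -0.001]
ft_force: [-0.3, 0.2, -0.0]
grip_width: 0.0328
grip_force: 20.0
[ 0.55669911 -0.32592384  0.18962265]
```

View pics/s5.png

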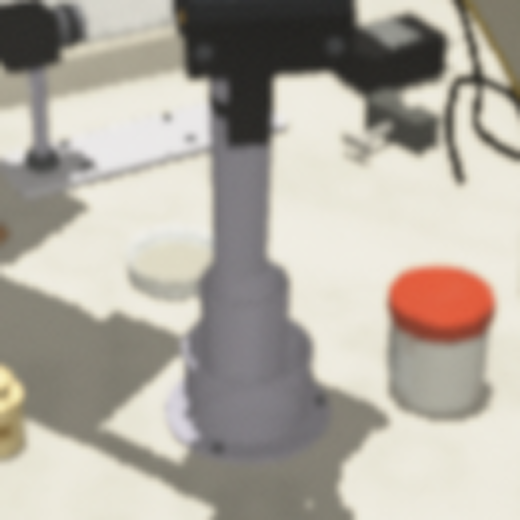

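The small cup (column ~240) is about 3 mm left of the medium's centre (245). I'll shift +x 2 mm and lower into the rim, watching the force.

```bash
python3 -m pendant '[[[0.002,0.001,0,0,0,0,0.2],[0,0,0.012,0,0,0,0.2],[0,0,0.012,0,0,0,0.2],[0,0,0,0,0,0,0.2],[0,0,0,0,0,0,0.2]]]'
```

```text
time: 11.75
position: [0.5592, -0.3284, 0.1673]
tool_rot: [1.0, -0.0, -0.0, -0.0]
ft_force: [-0.5, -0.4, -0.7]
grip_width: 0.0332
grip_force: 20.0
```

Inside the rim with no contact. Continuing.

```bash
python3 -m pendant '[[[0,0,0.015,0,0,0,0.2],[0,0,0.015,0,0,0,0.2],[0,0,0.015,0,0,0,0.2],[0,0,0.006,0,0,0,0.2],[0,0,0,0,0,0,0.2]]]'
python3 -m pendant '[[[0,0,0.005,0,0,0,0.2],[0,0,0.003,0,0,0,0.2],[0,0,0.001,0,0,0,0.2],[0,0,0,0,0,0,0.2],[0,0,0,0,0,0,0.2]]]'
```

```text
time: 12.38
position: [0.5589, -0.3281, 0.1157]
tool_rot: [1.0, -0.0, -0.001, -0.0]
ft_force: [-0.5, 0.2, -1.0]
grip_width: 0.0333
grip_force: 20.0
time: 13.0
position: [0.5593, -0.3284, 0.1077]
tool_rot: [1.0, -0.0, 0.0, 0.0]
ft_force: [-0.1, 0.5, -0.6]
grip_width: 0.0332
grip_force: 20.0
```

```bash
python3 -m pendant '[[[0,0,0.001,0,0,0,0.2],[0,0,0.001,0,0,0,0.2],[0,0,0,0,0,0,0.2],[0,0,0,0,0,0,0.2],[0,0,0,0,0,0,0.2]]]'
python3 -m pendant '[[[0,0,0,0,0,0,0.9],[0,0,0,0,0,0,0.9],[0,0,0,0,0,0,0.9],[0,0,0,0,0,0,0.9],[0,0,-0.01,0,0,0,0.9]]]'
python3 -m pendant '[[[0,0,-0.03,0,0,0,0.9],[0,0,-0.04,0,0,0,0.9],[0,0,-0.04,0,0,0,0.9],[0,0,-0.02,0,0,0,0.9],[0,0,0,0,0,0,0.9]]]'
```

```text
time: 13.62
position: [0.5592, -0.3284, 0.1056]
tool_rot: [1.0, -0.0, 0.0, 0.0]
ft_force: [1.0, -0.2, -1.5]
grip_width: 0.0329
grip_force: 20.0
time: 14.25
position: [0.5586, -0.3279, 0.1151]
tool_rot: [1.0, -0.0, -0.001, -0.001]
ft_force: [0.2, -0.2, 0.4]
grip_width: 0.074
grip_force: 0.0
time: 14.88
position: [0.5603, -0.3291, 0.2484]
tool_rot: [1.0, 0.0, 0.002, 0.002]
ft_force: [-0.0, -0.7, -0.0]
grip_width: 0.0783
grip_force: 0.0
```

```bash
python3 -m pendant '[[[0.003,-0.03,0,0,0,0,0.9],[0.006,-0.055,0,0,0,0,0.9],[0.006,-0.055,0,0,0,0,0.9],[0.006,-0.055,0,0,0,0,0.9],[0.006,-0.055,0,0,0,0,0.9]]]'
python3 -m pendant '[[[0.003,-0.05,0,0,0,0,0.9],[0,-0.03,0,0,0,0,0.9],[0,0,0,0,0,-10.3,0.9],[0,0,0,0,0,-10.3,0.9],[0,0,0,0,0,-10.3,0.9]]]'
python3 -m pendant '[[[0,0,0,0,0,-10.3,0.9],[0,0,0,0,0,-10.3,0.9],[0,0,0,0,0,-10.3,0.9],[0,0,0,0,0,-10.3,0.9],[0,0,0,0,0,-10.3,0.9]]]'
python3 -m pendant '[[[0,0,0,0,0,-10.3,0.9],[0,0,0,0,0,-10.3,0.9],[0,0,0,0,0,-10.3,0.9],[0,0,0,0,0,0,0.9],[0,0,0,0,0,0,0.9]]]'
python3 - <<'E'
from h import *
for n,p,q,z in(('side',(226,225),(371,187),.012),('top',(75,243),(150,470),.008),('top',(133,222),(230,445),.008)):
    d=plane(n,q,z)-plane(n,p,z);print(n,plane(n,p,z),plane(n,q,z),np.degrees(np.arctan2(d[1],d[0])))
from rig import camera,get_obs
o=get_obs();print(o['position'],o['tool_rot'],o['q'])
w=camera('wrist');c=camera('side');t=camera('top');pickle.dump((o,w,c,t),open('p6.pkl','wb'))
a=np.zeros((384,800,3),np.uint8);a[:,:512]=w['img'][:,:,::-1];a[:,512:]=cv2.resize(c['img'][130:274,205:313,::-1],(288,384),interpolation=cv2.INTER_CUBIC)
cv2.imwrite('pics/c6.png',a)
E
```

```text
time: 15.5
position: [0.5854, -0.0764, 0.2442]
tool_rot: [1.0, -0.0, -0.001, -0.0]
ft_force: [-0.2, 0.1, -0.1]
grip_width: 0.0782
grip_force: 0.0
time: 16.12
position: [0.5883, 0.0021, 0.2441]
tool_rot: [0.963, 0.269, -0.001, -0.001]
ft_force: [0.4, 0.3, -1.1]
grip_width: 0.0782
grip_force: 0.0
time: 16.75
position: [0.5883, 0.0018, 0.2441]
tool_rot: [0.75, 0.661, -0.001, -0.001]
ft_force: [-0.1, -0.8, -0.3]
grip_width: 0.0781
grip_force: 0.0
time: 17.38
position: [0.5888, 0.0017, 0.2449]
tool_rot: [0.551, 0.835, -0.0, -0.001]
ft_force: [0.0, -0.8, 0.8]
grip_width: 0.0785
grip_force: 0.0
side [ 0.45193544 -0.05943117  0.012     ] [ 0.59099092 -0.00220376  0.012     ] 22.36930972814486
top [0.61268952 0.03447659 0.008     ] [ 0.42443927 -0.0285333   0.008     ] -161.49391430021876
top [ 0.62908371 -0.01393138  0.008     ] [ 0.4425687  -0.09312733  0.008     ] -156.993487863216
[0.58883755 0.00173225 0.24485883] [ 5.50857561e-01  8.34598995e-01 -2.40207007e-04 -6.37322842e-04] [-1.86724151e-01  4.66314426e-01  1.51231889e+00  5.37206359e-05
  1.16432062e+00 -5.90758639e-01]
```

View pics/c6.png

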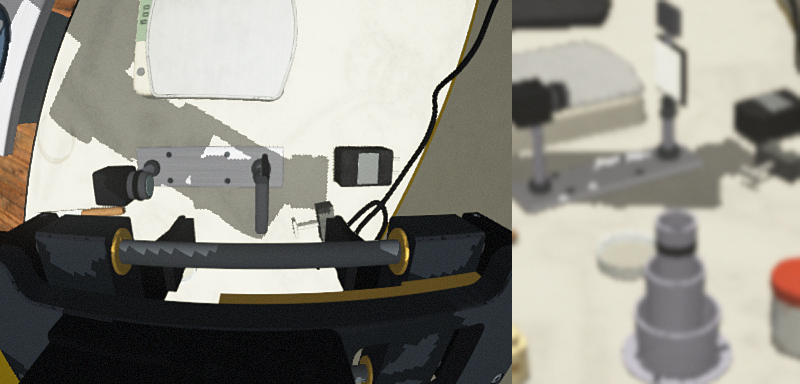

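The small cup is nested upright. In the wrist view the bench plate lies along the closing line and the grip bar (column 262, rows ~176–232) is centred between the fingers. Refining the angles from the wrist view.

Run:
```python
from h import *
o,w,c,t=pickle.load(open('p6.pkl','rb'))
f=lambda p,q,z:(lambda a,b:print(a,b,np.linalg.norm(b-a),np.degrees(np.arctan2(*(b-a)[1::-1]))))(wplane(p,w,o,z),wplane(q,w,o,z))
f((137,148),(283,149),.008);f((137,187),(283,186),.008)
f((170,154),(227,154),.008);f((170,181),(227,181),.008)
f((146,186),(262,208),.108)
print('grip ends',wplane((262,178),w,o,.181),wplane((262,232),w,o,.181))
g=w['img'].astype(int);print(g[150:240:6,262].tolist());print(g[200,248:278,0].tolist())
```

```text
[ 0.42169515 -0.04151691  0.008     ] [0.60855924 0.03353315 0.008     ] 0.20137205025521931 21.88183025260056
[ 0.43900246 -0.09508264  0.008     ] [ 0.62909657 -0.01236892  0.008     ] 0.20730974800234633 23.51481578883372
[ 0.47045101 -0.03132616  0.008     ] [ 0.54319052 -0.00158531  0.008     ] 0.07858469111266861 22.238075470124983
[ 0.48301686 -0.06698249  0.008     ] [ 0.55685367 -0.03570526  0.008     ] 0.08018815222204674 22.957482397378104
[ 0.47993211 -0.04820102  0.108     ] [ 0.60145807 -0.02162675  0.108     ] 0.1243975436771635 12.334799534843903
grip ends [0.58202353 0.02233774 0.181     ] [ 0.59920142 -0.01757456  0.181     ]
[[151, 151, 152], [67, 68, 69], [42, 49, 44], [41, 44, 40], [48, 51, 50], [67, 66, 71], [83, 82, 87], [79, 82, 83], [84, 81, 86], [78, 80, 84], [81, 87, 88], [82, 86, 90], [81, 85, 87], [82, 82, 84], [147, 147, 130]]
[149, 149, 151, 148, 143, 145, 141, 99, 69, 75, 81, 80, 75, 76, 86, 83, 85, 79, 75, 68, 85, 140, 142, 145, 150, 146, 148, 148, 150, 148]
```

```bash
python3 -m pendant '[[[-0.001,0.001,0.025,0,0,0,0.9],[0,0,0.03,0,0,0,0.9],[0,0,0.022,0,0,0,0.9],[0,0,0.01,0,0,0,0.9],[0,0,0,0,0,0,0.9]]]'
python3 -m pendant '[[[0,0,0,0,0,0,0.05],[0,0,0,0,0,0,0.05],[0,0,0,0,0,0,0.05],[0,0,0,0,0,0,0.05],[0,0,0,0,0,0,0.05]]]' 20
python3 -m pendant '[[[0,0,0,0,0,0,0.05],[0,0,0,0,0,0,0.05],[0,0,0,0,0,0,0.05],[0,0,0,0,0,-2,0.05],[0,0,0,0,0,-3,0.05]]]' 20
```

```text
time: 18.15
position: [0.5904, 0.0011, 0.1582]
tool_rot: [0.55, 0.835, -0.0, -0.0]
ft_force: [0.6, 0.0, -0.0]
grip_width: 0.0781
grip_force: 0.0
time: 18.77
position: [0.5906, 0.0012, 0.1586]
tool_rot: [0.55, 0.835, 0.0, 0.0]
ft_force: [0.8, -0.3, 0.6]
grip_width: 0.0359
grip_force: 0.0
time: 19.4
position: [0.5902, 0.001, 0.1585]
tool_rot: [0.512, 0.859, -0.0, -0.0]
ft_force: [-1.1, -0.8, -0.4]
grip_width: 0.0099
grip_force: 20.0
```

```bash
python3 -m pendant '[[[0,0,0,0,0,-5,0.05],[0,0,0,0,0,-5,0.05],[0,0,0,0,0,-5,0.05],[0,0,0,0,0,-5,0.05],[0,0,0,0,0,-3,0.05]]]'
python3 -m pendant '[[[0,0,0,0,0,-2.5,0.05],[0,0,0,0,0,0,0.05],[0,0,0,0,0,0,0.05],[0,0,0,0,0,0,0.05],[0,0,0,0,0,0,0.05]]]'
python3 - <<'E'
from h import *
from rig import camera,get_obs
o=get_obs();q=o['tool_rot'];print(np.degrees(2*np.arctan2(q[1],q[0]))-90,o['moment'])
w=camera('wrist');c=camera('side');pickle.dump((o,w,c),open('p7.pkl','wb'))
a=np.zeros((480,800,3),np.uint8);a[:384,:512]=w['img'][:,:,::-1];a[:,512:]=cv2.resize(c['img'][120:264,228:314,::-1],(288,480),interpolation=cv2.INTER_CUBIC)
cv2.imwrite('pics/c7.png',a)
E
```

```text
time: 20.02
position: [0.5895, 0.0005, 0.1585]
tool_rot: [0.33, 0.944, -0.001, -0.001]
ft_force: [-2.6, -2.1, 1.0]
grip_width: 0.0098
grip_force: 20.0
time: 20.65
position: [0.5895, 0.0004, 0.1585]
tool_rot: [0.311, 0.951, -0.001, -0.001]
ft_force: [-4.2, -4.2, 2.1]
grip_width: 0.0097
grip_force: 20.0
53.80043443212796 [-0.61308872  0.48077521 -0.06453031]
```

View pics/c7.png

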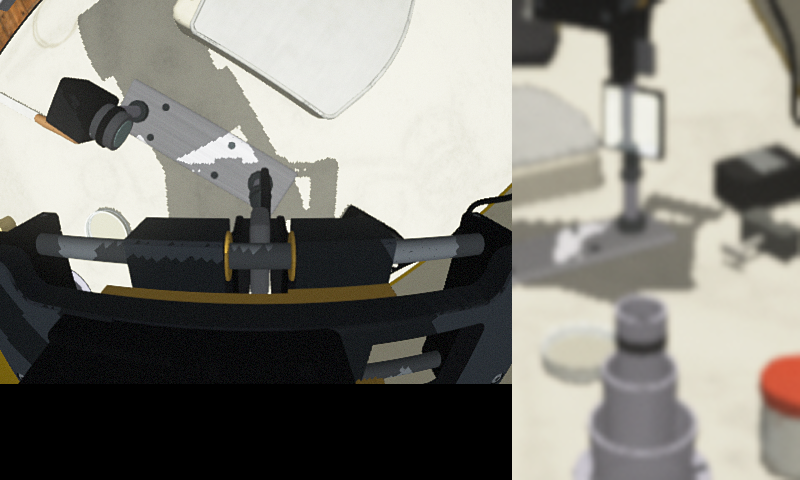

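The mirror is gripped and turned (grip bar vertical at column 262 between the pads). The cups are nested upright, and the spring moment of 0.0645 N·m corresponds to 30.8°, which is the target.

```bash
python3 -m pendant '[[[0,0,0,0,0,0,0.05],[0,0,0,0,0,0,0.05],[0,0,0,0,0,0,0.05],[0,0,0,0,0,0,0.05],[0,0,0,0,0,0,0.05]]]'; python3 -c "from rig import hand_in;print(hand_in())"
```

```text
time: 21.38
position: [0.5894, 0.0004, 0.1585]
tool_rot: [0.311, 0.951, -0.001, -0.001]
ft_force: [-3.5, -4.2, 2.4]
grip_width: 0.0103
grip_force: 20.0
the job is handed in; nothing more can be done
None
```

The job is handed in at about 21 s: the cups are nested upright and the gripper is holding the mirror at about 30.8°, the angle I worked out from the images to centre the band; the hand-in returned no verdict.

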